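# Reset the eccentric length stop on the tube fixture

## Robot

A 6-joint arm with a two-finger parallel gripper is mounted at the origin on the work surface. World frame = base frame: x ahead of the robot, y to its left, z up, the work surface at z = 0. Lengths are in m, angles in rad, forces in N, time in s.
With the tool pointing down it reaches from about 0.375 to 0.825 m from the base axis. Payload 5.5 kg.
Tool frame: the origin (TCP) lies midway between the tips of the shut fingers; the grasp point (between the pads) lies behind it (robot.tcp_to_grasp is the z of the grasp point in the tool frame, in m); z points along the fingers, y is the line along which they close (so a half turn about z gives the same grasp; the last joint's range is limited). The gripper opens to 85 mm and grips with 20 to 120 N. Pads are 22 mm wide; open, the fingers measure 114 mm over their backs; the gripper's body (76 mm by 85 mm) begins 54 mm behind the grasp point. The pads swing forward as they close: fully open they stand 13 mm farther back than shut.
Start: joints at [1.286, 0.314, -0.047, 1.21, 0, 1.571], TCP at [0.169, 0.576, 0.195] pointing down, gripper open.
Joint ranges: [-2.67, 2.67], [-0.69, 1.73], [-1.03, 1.25], [-2.08, 2.16], [-1.42, 1.45], [-3.14, 3.14]. Speed limits (rad/s): [2.39, 2.39, 3.01, 3.14, 3.14, 3.14].

## Interface

Orientations are given as a unit quaternion [w, x, y, z].
In Python, from station import robot gives the robot as it stands.
- The arm moves only by the tool carry_out, never from a script. Its argument "commands" is a list of rows, each a list of 5 numbers: the shift along the tool's x, y, z in cm, then the turn about the tool's z in degrees, then the finger opening in cm, from 0 to 8.54. A call has 1 to 20 rows; each row is the pose to reach, as a shift and turn from the pose commanded when the call began, along the tool's axes at that moment; what a row does not reach only later rows make up. A row lasts 1/10 s, in which the tool goes at most 50 mm and 8.59 degrees, less where a joint would pass 70% of its speed; a pose out of reach is approached as far as the arm can. A call with a gripper value outside its range is refused whole. The fingers move at their own pace and stop on an object; the grip force is fixed at half the most. Time passes only in rows, so rows that repeat a pose let the fingers close. It gives the time, the measured TCP pose, the force, the opening and the grip force at its end, in the units of the state.
- robot.observe(): the state, without advancing time (a new reading comes with each control period).
- robot.camera(name): name is "scene" or "top" or "wrist"; returns a dict with "frame" (420x560x3 uint8, red, green, blue), "range_z" (420x560 float32, m along the optical axis (not along the pixel's ray), 0 where there is no reading), "mtx" (3x3 intrinsics, pixels), "rvec" (rotation vector, rad) and "tvec" (3), from world to camera coordinates, as OpenCV has them; the wrist camera has in their place "mount" (4x4, takes a point from camera to tool coordinates, whose origin is the TCP and whose axes are the flange's). Camera axes: x right, y down, z forward; pixel columns grow to the right and rows downward; lengths in m; the calibration is good to about 2 mm. The wrist camera is an equidistant fisheye: a pixel r from the principal point sees the ray r / f radians off the axis. A picture is of the moment at which its call begins: read the wrist's pose just before it.
- robot.job_done(): hands the job in; it is judged then, once.
The state is a dict: "time": time; "q": joint angles; "qvel": joint speeds; "tau": joint torques, N m; "tcp_pos": TCP position; "ee_rot": TCP orientation; "ft_force": force on the tool from outside, world axes, zero at the start; "moment": the same for the moment, N m; "gripper_width": finger opening in m; "grasp_force": force on a finger pad.
Only numpy, scipy, OpenCV 4.12 (cv2) and the standard library are available. Lean on these libraries where they do the work, as an engineer would, in place of code of your own. Each camera call takes 0.05 s, during which the arm holds its last target. There are 200 camera calls.

## Task

Reset the length stop of the tube fixture: swing the jam nut's long handle anticlockwise (seen from above) through most of its travel to loosen it, push the stop screw's short crank anticlockwise until its pointer lines up with the upright setting tab on the rim, then swing the nut's handle back clockwise until it is tight again, with the pointer still at the tab. Leave everything else on the bench where it is.

Things in the scene. Friction and masses are not known exactly. Their poses are not given: they have to be found in the camera images.
- stop: The fixture, bolted down: a green-painted round cast plate 236 mm across and 16 mm thick with a bolted ear on either side (y) and a tongue to +x that carries a 26 mm steel tube (its top 43 mm above the bench, from 52 to 222 mm out along +x). Origin: on the vertical screw axis at bench level; z up. It stands anywhere on the middle of the bench, turned up to 0.3 rad. Crank and nut turn about this axis.
- nut_post (a point): Centre of the top of the upright round grip (20 mm diameter, free from 84 to 119 mm above the bench) at the end of the jam nut's long handle, 110 mm from the screw axis. The handle is a 14 mm round bar at 69 to 83 mm height, running out from a 46 mm dark steel hex nut (63 to 85 mm high, with a stud to 101 mm) on the screw axis. Tight, it points 1.0 rad anticlockwise of the fixture's +x.
- nut (a joint): Angle of the jam nut, rad: 0 = tight, against its end (the start); grows anticlockwise seen from above as it loosens, to 1.3 at its other end. Turning takes about 5 N at the grip, up to about 8 N over the last 0.3 rad of tightening; it stays where it is left. Below about 0.3 it clamps the stop screw, which then cannot be turned.
- crank_post (a point): Centre of the top of the upright round pin (18 mm diameter, free from 56 to 102 mm above the bench) on the stop screw's crank, 66 mm from the screw axis. The crank is a steel arm 18 mm wide, 46 to 56 mm above the bench, under the jam nut, with an eccentric disc below it.
- crank_tip (a point): End of the narrow pointer in which the crank ends, 92 mm from the screw axis, 56 mm above the bench.
- crank (a joint): Angle of the stop screw, rad, growing anticlockwise seen from above; at 0 the crank points 2.2 rad clockwise of the fixture's +x; ends at -0.15 and 2.2. With the nut loose it takes about 2 N at the pin and stays where it is left. It starts between 0 and 0.6; the tab always lies 0.45 to 1.8 rad further anticlockwise.
- tab_mark (a point): Point just inside the upright steel setting tab, 92 mm from the screw axis, 52 mm above the bench: where the crank's pointer must come to. The tab is a fixed plate 7 mm wide standing on the rim of the round plate from 96 to 118 mm from the axis, its top 52 mm above the bench, on the side of the fixture away from the nut's handle.
- spacer: Bystander: steel ring 70 mm across, 12 mm high, lying on the bench near the fixture on the robot's side. Origin: centre of its underside.
- spanner: Bystander: steel combination spanner (ring at one end, open jaw at the other) 180 mm long, lying left of the fixture. Origin: underside, at mid length.
- flange: Bystander: dark steel flange 120 mm across, 35 mm high, on the right. Origin: centre of its underside.
- offcut: Bystander: tube offcut standing upright, 40 mm across, 110 mm tall, on the right. Origin: centre of its underside.
- mug: Bystander: white mug 80 mm across, 90 mm tall, on the left. Origin: centre of its underside.
- driver: Bystander: screwdriver 200 mm long, lying on the left. Origin: underside, near mid length.

How it is judged:
By the outcome, as a careful person would: the job done as asked, in the order asked, and still so for the second after the job is handed in, with the robot touching nothing.
It also fails if it takes over 69 s, if anything falls off the work surface, if the arm or the gripper's body presses on something with over 40 N, if the wrist force passes 120 N, or if a joint passes its speed limit or range.

## Working session

There is one attempt and no reset: what is moved stays moved. The work goes in short steps, Python scripts to look and compute and a tool call to move; the robot and the scene stay as the last step left them, time stands still between calls to the robot, and variables do not carry over. Pictures are saved under pics/ and viewed, at most 10 in all, crops included, and the job is handed in when it is done.

Besides the shell and the picture viewer there is one more tool, called after ">>>" as name(argument=value, ...) on one line, values as JSON. carry_out: Moves the arm, as the interface text tells. Its arguments: {"type":"object","properties":{"commands":{"type":"array"}},"required":["commands"]}

```bash
mkdir -p pics; ls
python3 - <<'E'
from station import robot
import cv2,numpy as np
s=robot.observe();print(s,robot.tcp_to_grasp)
for n in("top","scene"):
    c=robot.camera(n);cv2.imwrite(f"pics/{n}0.png",c["frame"][:,:,::-1]);np.savez(f"{n}0.npz",**c)
    print(n,c["mtx"],c["rvec"],c["tvec"])
E
```

```text
pics
{'time': 0.0, 'q': array([ 1.28597870e+00,  3.14241210e-01, -4.80906580e-02,  1.21016403e+00,
       -8.14636177e-06,  1.57078849e+00]), 'qvel': array([0.00072846, 0.00103971, 0.00056242, 0.00086684, 0.00053148,
       0.00038004]), 'tau': array([ 4.17312640e-04, -5.39589393e+01,  3.39753699e+01,  1.91998563e-02,
        4.95192307e-05, -5.23681685e-07]), 'tcp_pos': array([0.16841478, 0.57522047, 0.19402041]), 'ee_rot': array([-1.16579646e-04,  1.41924021e-01,  9.89877189e-01, -8.41760610e-04]), 'ft_force': array([ 0.18109462, -0.59875664,  0.267575  ]), 'moment': array([-0.00718094,  0.0344501 , -0.02262069]), 'grasp_force': 0.0, 'gripper_width': 0.08513789126951973} -0.0187
top [[472.97609626   0.         277.11812499]
 [  0.         472.97609626 213.29113048]
 [  0.           0.           1.        ]] [ 2.14711615 -2.15052066  0.14557452] [0.00887759 0.50424078 1.1955231 ]
scene [[469.05444677   0.         287.85560171]
 [  0.         469.05444677 206.79871989]
 [  0.           0.           1.        ]] [ 1.94620731  1.86538061 -0.54513562] [-0.02775381 -0.36020216  1.63557078]
```

View pics/top0.png

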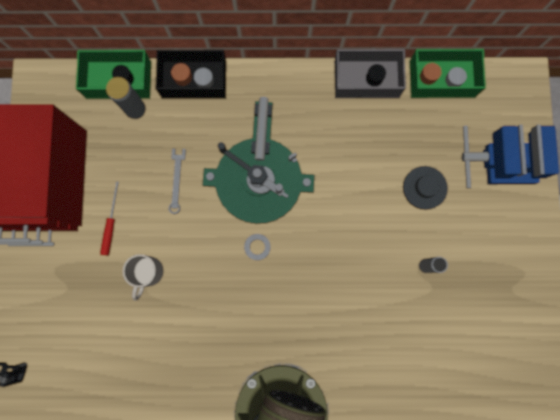

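View pics/scene0.png

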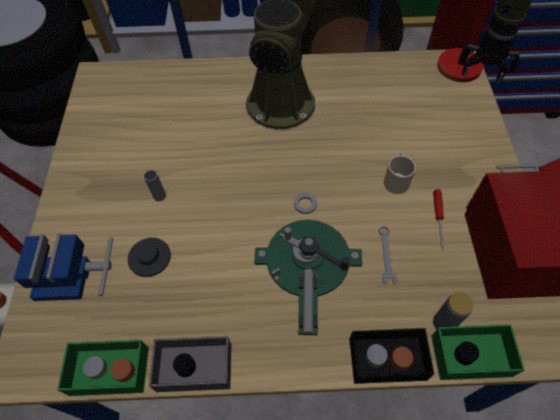

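The top view shows the fixture at about (259,180), the nut grip at (222,147), the crank towards (284,193) and a tab-like feature near (293,157). I'll zoom in and measure these.

```bash
cat > h.py <<'E'
import numpy as np,cv2
def ray(c,px,z):
    R=cv2.Rodrigues(c["rvec"])[0];t=np.ravel(c["tvec"])
    p=cv2.undistortPoints(np.array([[px]],float),c["mtx"],None).ravel()
    d=R.T@[p[0],p[1],1];o=-R.T@t
    return o+d*(z-o[2])/d[2]
def cloud(c):
    R=cv2.Rodrigues(c["rvec"])[0];t=np.ravel(c["tvec"]);Z=c["range_z"];K=c["mtx"]
    v,u=np.indices(Z.shape)
    P=np.stack([(u-K[0,2])/K[0,0]*Z,(v-K[1,2])/K[1,1]*Z,Z],-1)
    P=(P-t)@R;P[Z==0]=np.nan
    return P
E
python3 - <<'E'
from h import *
c=dict(np.load("top0.npz"));f=c["frame"];P=cloud(c)
cr=f[85:235,190:330];cv2.imwrite("pics/c1.png",cv2.resize(cr,None,fx=4,fy=4,interpolation=cv2.INTER_CUBIC)[:,:,::-1])
hsv=cv2.cvtColor(f,cv2.COLOR_RGB2HSV)
g=cv2.inRange(hsv,(65,80,30),(95,255,200));g[:130]=0;g[240:]=0
cn=max(cv2.findContours(g,0,1)[0],key=cv2.contourArea);print(cv2.boundingRect(cn))
# grip and stud by height
for lo,hi in((.105,.125),(.088,.104),(.076,.087)):
    m=((P[...,2]>lo)&(P[...,2]<hi));m[:130]=0;m[230:]=0;m[:,:200]=0;m[:,320:]=0
    n,l,s,ce=cv2.connectedComponentsWithStats(m.astype(np.uint8))
    for i in range(1,n):
        if s[i,4]>5: print(lo,s[i],ce[i],P[l==i].mean(0))
E
```

```text
(204, 130, 109, 92)
0.105 [218 142   8   9  57] [221.43859649 146.03508772] [0.66133992 0.14554099 0.11642808]
0.088 [219 147   8   6  15] [223.46666667 150.13333333] [0.65653269 0.14278306 0.09612173]
0.088 [252 169  10  10  68] [256.92647059 172.94117647] [0.59711127 0.05815602 0.09868002]
0.088 [276 184   7   8  41] [278.97560976 187.51219512] [0.55975348 0.00322075 0.10007544]
0.076 [225 150  43  35 355] [248.81408451 168.43380282] [0.61260689 0.07959985 0.08231978]
```

View pics/c1.png

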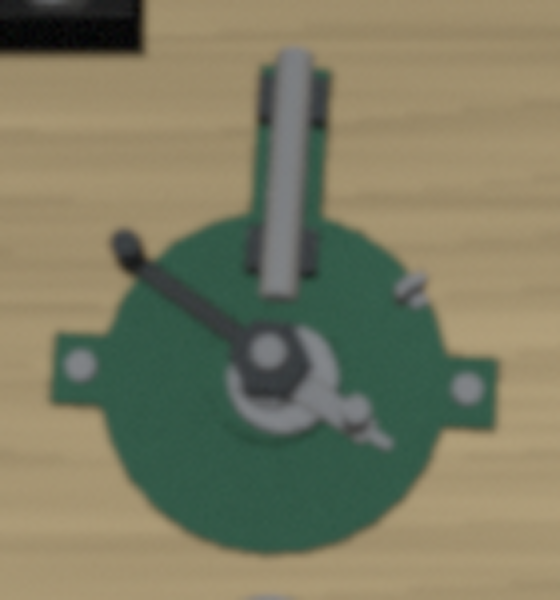

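Grip–axis distance comes out at 108.5 mm (110 expected), and pin–axis at 66.5 mm (66 expected), so both agree. Next I'll measure the tab and tip, and write a move helper.

```bash
cat >> h.py <<'E'
def plan(s,path):
    """path: list of (x,y,z,phi[,open cm]); phi=world yaw of tool y (mod pi). prints rows in tool axes of pose s"""
    from scipy.spatial.transform import Rotation as Ro
    w=s["ee_rot"];R=Ro.from_quat([w[1],w[2],w[3],w[0]]).as_matrix();p=s["tcp_pos"]
    f0=np.arctan2(R[1,1],R[0,1])
    for x,y,z,phi,*o in path:
        d=R.T@(np.array([x,y,z])-p)*100;t=-np.degrees((phi-f0+np.pi/2)%np.pi-np.pi/2)
        print([round(float(v),1) for v in (*d,t)],o)
E
python3 - <<'E'
from h import *
for n in("top","scene"):
    c=dict(np.load(n+"0.npz"));P=cloud(c);A=np.array([.597,.058])
    r=np.hypot(P[...,0]-A[0],P[...,1]-A[1]);th=np.arctan2(P[...,1]-A[1],P[...,0]-A[0]);z=P[...,2]
    m=(r>.09)&(r<.125)&(z>.03)&(z<.06)&(th<-.2)
    n_,l,s,ce=cv2.connectedComponentsWithStats(m.astype(np.uint8))
    for i in range(1,n_):
        if s[i,4]>3:print(n,s[i,4],ce[i],P[l==i].mean(0),r[l==i].min(),r[l==i].max(),th[l==i].mean())
    if n=="top":
        for q in((413,290),(425,300),(390,445)):
            p=ray(c,(190+q[0]/4-.4,85+q[1]/4-.4),.052);d=p[:2]-A;print(q,p,np.hypot(*d),np.arctan2(d[1],d[0]))
    m=(z>.105)&(z<.125)&(r>.09)&(r<.13)&(th>.6)&(th<1.3);print("grip",P[m].mean(0))
    m=(z>.092)&(z<.106)&(r<.02);print("stud",P[m].mean(0))
    m=(z>.09)&(z<.106)&(r>.05)&(r<.08)&(th<-1);print("pin",P[m].mean(0))
from station import robot
s=robot.observe()
print(s["tcp_pos"]);plan(s,[(.661,.146,.20,-.634)])
E
```

```text
top 20 [267.65 144.05] [0.69052851 0.03300815 0.03272111] 0.09079565604168893 0.10346113093785404 -0.26163536565485096
top 38 [292.47368421 156.28947368] [ 0.65328958 -0.03238805  0.04658571] 0.09659712119603751 0.11852483316840766 -1.0137472757315344
top 4 [287.5 196. ] [ 0.54657028 -0.01876005  0.05340241] 0.09099894456691032 0.09249016178491569 -2.1520723029282647
(413, 290) [ 0.64970853 -0.03318888  0.052     ] 0.10532616202742477 -1.0466992559719281
(425, 300) [ 0.64300637 -0.04096426  0.052     ] 0.10913528653737595 -1.135638410442227
(390, 445) [ 0.54721202 -0.01775666  0.052     ] 0.09065271650645529 -2.1522228843323314
grip [0.66133992 0.14554099 0.11642808]
stud [0.59738593 0.05764313 0.09971532]
pin [0.5598801  0.0031027  0.10064523]
scene 47 [275.19148936 271.53191489] [ 0.65526452 -0.03115759  0.04570532] 0.09480169018683075 0.11670536170330625 -0.9918871285228203
scene 18 [300.33333333 284.        ] [0.68915719 0.03422836 0.03488554] 0.09033133576827884 0.10248296138731365 -0.25252901948472034
grip [0.6638554  0.14675018 0.11660598]
stud [0.59854604 0.05916317 0.1000474 ]
pin [0.56198451 0.00458846 0.09996883]
[0.16842383 0.57529916 0.19411803]
[-59.3, -27.4, -0.5, -70.0] []
```

>>> carry_out(commands=[[-5,-2.3,0,-6,4],[-10,-4.6,0,-12,4],[-15,-6.9,0,-18,4],[-20,-9.2,0,-24,4],[-25,-11.5,0,-30,4],[-30,-13.8,0,-36,4],[-35,-16,0,-42,4],[-40,-18.4,0,-48,4],[-45,-20.8,0,-54,4],[-50,-23.1,0,-60,4],[-55,-25.4,0,-66,4],[-59.3,-27.4,0,-70,4],[-59.3,-27.4,0,-70,4],[-59.3,-27.4,0,-70,4],[-59.3,-27.4,0,-70,4],[-59.3,-27.4,0,-70,4]])

```text
time: 1.7
tcp_pos: [0.6598, 0.1468, 0.1944]
ee_rot: [-0.001, -0.452, 0.892, 0.0]
ft_force: [-0.4, -0.4, -0.6]
gripper_width: 0.0399
grasp_force: 0.0
```

Run:
```python
from h import *
from station import robot
s=robot.observe();print({k:s[k] for k in("tcp_pos","ee_rot","q","ft_force","gripper_width")})
c=robot.camera("wrist");cv2.imwrite("pics/w1.png",c["frame"][:,:,::-1]);np.savez("w1.npz",p=s["tcp_pos"],w=s["ee_rot"],**c)
print(c["mtx"],c["mount"])
print(0.598+.110*np.cos(.936),.0585+.110*np.sin(.936))
plan(s,[(.6625,.1465,.196,-.634),(.6625,.1465,.09,-.634)])
```

```text
{'tcp_pos': array([0.65978107, 0.14679909, 0.19444345]), 'ee_rot': array([-5.57073081e-04, -4.51688829e-01,  8.92175288e-01,  3.83876254e-04]), 'q': array([ 2.18675999e-01,  4.62724983e-01,  1.67716733e-01,  1.27705752e+00,
        4.68264186e-04, -7.18639264e-01]), 'ft_force': array([-0.43607081, -0.43879184, -0.5620384 ]), 'gripper_width': 0.03992237109634252}
[[325.1922621    0.         286.61654463]
 [  0.         325.1922621  211.9665993 ]
 [  0.           0.           1.        ]] [[-5.43271551e-04 -9.47749907e-01 -3.19013822e-01  8.29739693e-02]
 [ 9.99999571e-01 -2.75537041e-04 -8.84385231e-04 -1.98582440e-04]
 [ 7.50275896e-04 -3.19014166e-01  9.47749650e-01 -1.79669863e-01]
 [ 0.00000000e+00  0.00000000e+00  0.00000000e+00  1.00000000e+00]]
0.663231488357295 0.14707117435538547
[-0.1, -0.2, -0.2, 0.0] []
[-0.1, -0.2, 10.4, 0.0] []
```

View pics/w1.png

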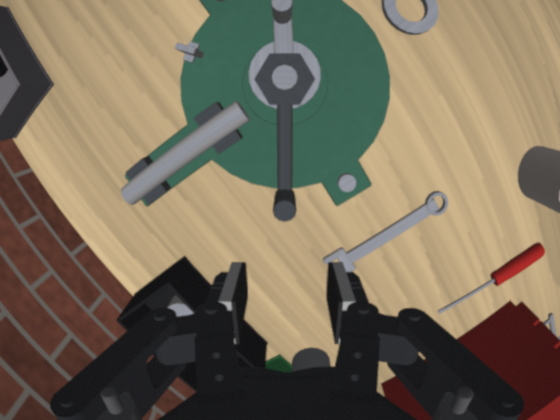

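Wrist view: grip top at about (284,205), stud (284,77), tab (188,50). The handle lies along the tool's x, centred between the fingers. I'll measure points with the fisheye model.

```bash
cat >> h.py <<'E'
def wray(c,p,w,px,z):
    from scipy.spatial.transform import Rotation as Ro
    R=Ro.from_quat([w[1],w[2],w[3],w[0]]).as_matrix();M=c["mount"];K=c["mtx"]
    a=np.array([(px[0]-K[0,2])/K[0,0],(px[1]-K[1,2])/K[1,1]]);t=np.hypot(*a)
    d=np.r_[a/t*np.sin(t),np.cos(t)];d=R@(M[:3,:3]@d);o=p+R@M[:3,3]
    return o+d*(z-o[2])/d[2]
E
python3 - <<'E'
from h import *
c=dict(np.load("w1.npz"));f=lambda px,z:wray(c,c["p"],c["w"],px,z)
g,s,t,cp=f((284.5,204),.119),f((284.5,77),.101),f((190,47),.052),f((282,4),.102)
for n,q in zip("gstc",(g,s,t,cp)):
    d=(q-s)[:2];print(n,q,np.hypot(*d),np.arctan2(d[1],d[0]))
cv2.imwrite("pics/w1c.png",cv2.resize(c["frame"][20:90,150:330],None,fx=4,fy=4,interpolation=cv2.INTER_CUBIC)[:,:,::-1])
E
```

```text
g [0.65905856 0.14229943 0.119     ] 0.10373138736179617 0.936662122494971
s [0.59759976 0.05873499 0.101     ] 0.0 0.0
t [ 0.64997453 -0.02900648  0.052     ] 0.10218454951093854 -1.0326434286875892
c [0.56139686 0.00602337 0.102     ] 0.06394657192716705 -2.1726154456271405
```

>>> carry_out(commands=[[-0.1,-0.2,4,0,4],[-0.2,-0.2,7,0,4],[-0.2,-0.2,9,0,4],[-0.2,-0.2,10.4,0,4],[-0.2,-0.2,10.4,0,2.6],[-0.2,-0.2,10.4,0,2.6],[-0.2,-0.2,10.4,0,2.6],[-0.2,-0.2,10.4,0,2.6],[-0.2,-0.2,10.4,0,2.6]])

```text
time: 2.65
tcp_pos: [0.6642, 0.1468, 0.0919]
ee_rot: [0.001, -0.451, 0.892, -0.0]
ft_force: [-0.6, -1.2, -0.1]
gripper_width: 0.0264
grasp_force: 0.0
```

Run:
```python
from h import *
from station import robot
s=robot.observe();print(s["tcp_pos"],s["ft_force"],s["gripper_width"],s["grasp_force"])
plan(s,[(.598+.11*np.cos(t),.0585+.11*np.sin(t),.0895,t+np.pi/2) for t in .936+np.r_[0:1.23:.08,1.23]])
c=robot.camera("wrist");cv2.imwrite("pics/w2.png",c["frame"][100:360,100:460,::-1])
```

```text
[0.66419617 0.14677446 0.09194535] [-0.60433426 -1.19805831 -0.11154184] 0.026378953752791954 0.0
[0.0, 0.1, 0.2, 0.0] []
[0.1, 1.0, 0.2, -4.5] []
[0.2, 1.8, 0.2, -9.1] []
[0.3, 2.7, 0.2, -13.7] []
[0.6, 3.6, 0.2, -18.3] []
[0.9, 4.4, 0.2, -22.9] []
[1.3, 5.2, 0.2, -27.5] []
[1.7, 5.9, 0.2, -32.0] []
[2.2, 6.7, 0.2, -36.6] []
[2.8, 7.4, 0.2, -41.2] []
[3.4, 8.0, 0.2, -45.8] []
[4.0, 8.6, 0.2, -50.4] []
[4.7, 9.1, 0.2, -55.0] []
[5.5, 9.6, 0.2, -59.5] []
[6.2, 10.0, 0.2, -64.1] []
[7.0, 10.4, 0.2, -68.7] []
[7.3, 10.5, 0.2, -70.4] []
```

View pics/w2.png

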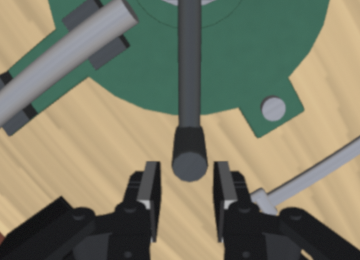

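The grip top is at crop (188,165), i.e. full (288,265), and the pads look a little outboard of it. I'll check along the tool axis.

Run:
```python
from h import *
from station import robot
from scipy.spatial.transform import Rotation as Ro
s=robot.observe();c=robot.camera("wrist")
w=s["ee_rot"];R=Ro.from_quat([w[1],w[2],w[3],w[0]]).as_matrix()
g=wray(c,s["tcp_pos"],w,(288,265),.119);print(s["tcp_pos"],g,(R.T@(g-s["tcp_pos"]))*100)
# where do points of the tool project
M=np.linalg.inv(c["mount"])
for P in((0,.013,0),(.011,.013,-.008),(-.011,.013,-.008),(.011,.013,-.03),(0,0,-.027)):
    q=M[:3,:3]@P+M[:3,3];t=np.arctan2(np.hypot(q[0],q[1]),q[2]);u=q[:2]/np.hypot(q[0],q[1])*t
    print(P,u*c["mtx"][0,0]+c["mtx"][:2,2]-100)
```

```text
[0.66400677 0.14668146 0.09165685] [0.66239663 0.14515553 0.119     ] [ 0.21596927  0.03720384 -2.73453149]
(0, 0.013, 0) [208.6129239 147.0105974]
(0.011, 0.013, -0.008) [209.95182473 135.43357528]
(-0.011, 0.013, -0.008) [208.93083636 169.16019542]
(0.011, 0.013, -0.03) [212.77220003 152.05129796]
(0, 0, -0.027) [187.29314166 168.2680029 ]
```

>>> carry_out(commands=[[0.2,0,0.5,0,2.6],[0.3,0.9,0.5,-4.5,2.6],[0.4,1.8,0.5,-9,2.6],[0.5,2.7,0.5,-13.7,2.6],[0.5,2.7,0.5,-13.7,2.6]])

```text
time: 3.25
tcp_pos: [0.6377, 0.1589, 0.0855]
ee_rot: [-0.0, -0.555, 0.832, 0.0]
ft_force: [-0.3, -0.2, 0.4]
gripper_width: 0.026
grasp_force: 0.0
```

Run:
```python
from h import *
from station import robot
s=robot.observe();print(s["tcp_pos"],s["ft_force"])
c=robot.camera("wrist");cv2.imwrite("pics/w3.png",c["frame"][100:360,100:460,::-1])
plan(s,[(.598+.11*np.cos(t),.0585+.11*np.sin(t),s["tcp_pos"][2],t+np.pi/2) for t in .936+np.r_[.24:1.24:.08,1.24]])
```

```text
[0.63766061 0.15887232 0.08551312] [-0.29755646 -0.19979959  0.40403851]
[-0.2, -0.2, -0.0, 0.1] []
[-0.2, 0.7, 0.0, -4.5] []
[-0.1, 1.6, 0.0, -9.1] []
[0.1, 2.4, 0.0, -13.7] []
[0.3, 3.3, 0.0, -18.3] []
[0.7, 4.1, 0.0, -22.9] []
[1.0, 4.9, 0.0, -27.4] []
[1.5, 5.6, 0.0, -32.0] []
[2.0, 6.4, 0.0, -36.6] []
[2.5, 7.1, 0.0, -41.2] []
[3.1, 7.7, 0.0, -45.8] []
[3.8, 8.3, 0.0, -50.4] []
[4.5, 8.8, 0.0, -55.0] []
[4.8, 9.1, 0.0, -57.2] []
```

View pics/w3.png

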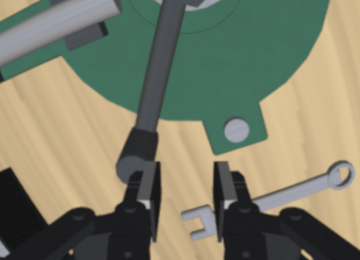

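The grip now sits outside the left finger and the handle hasn't moved, with no force, so the fingers passed above it. I'll use the depth image to find where the fingertips really are in the tool frame.

Run:
```python
from h import *
from station import robot
s=robot.observe();c=robot.camera("wrist");Z=c["range_z"];K=c["mtx"];M=c["mount"]
v,u=np.indices(Z.shape);a=(u-K[0,2])/K[0,0];b=(v-K[1,2])/K[1,1];t=np.hypot(a,b)+1e-9
d=np.stack([a/t*np.sin(t),b/t*np.sin(t),np.cos(t)],-1);P=d*(Z/np.cos(t))[...,None]
T=P@M[:3,:3].T+M[:3,3];np.save("T.npy",T)
for row in (262,268,280,300,320,340):
    print(row,[(x,*np.round(T[row,x]*100,1)) for x in (230,238,246,252,256,260,264,312,318,324,330)])
```

```text
262 [(230, np.float64(0.7), np.float64(-2.9), np.float64(-3.4)), (238, np.float64(0.7), np.float64(-2.5), np.float64(-3.4)), (246, np.float64(1.2), np.float64(-2.0), np.float64(-4.2)), (252, np.float64(1.2), np.float64(-1.7), np.float64(-4.3)), (256, np.float64(1.2), np.float64(-1.5), np.float64(-4.3)), (260, np.float64(-5.5), np.float64(-2.5), np.float64(8.7)), (264, np.float64(-5.5), np.float64(-2.1), np.float64(8.6)), (312, np.float64(8.3), np.float64(-0.0), np.float64(-18.0)), (318, np.float64(1.2), np.float64(1.5), np.float64(-4.4)), (324, np.float64(1.2), np.float64(1.8), np.float64(-4.3)), (330, np.float64(-5.5), np.float64(4.0), np.float64(8.5))]
268 [(230, np.float64(0.4), np.float64(-2.9), np.float64(-3.4)), (238, np.float64(0.3), np.float64(-2.5), np.float64(-3.3)), (246, np.float64(1.2), np.float64(-1.9), np.float64(-4.8)), (252, np.float64(1.2), np.float64(-1.6), np.float64(-4.8)), (256, np.float64(1.2), np.float64(-1.4), np.float64(-4.8)), (260, np.float64(0.6), np.float64(-1.3), np.float64(-3.8)), (264, np.float64(-6.0), np.float64(-2.1), np.float64(8.5)), (312, np.flo
[... 2185 characters left out ...]
t64(1.5), np.float64(-8.8))]
340 [(230, np.float64(1.9), np.float64(-1.7), np.float64(-10.6)), (238, np.float64(1.8), np.float64(-1.5), np.float64(-10.5)), (246, np.float64(1.8), np.float64(-1.2), np.float64(-10.5)), (252, np.float64(-0.9), np.float64(-1.5), np.float64(-7.4)), (256, np.float64(-1.0), np.float64(-1.3), np.float64(-7.4)), (260, np.float64(-14.9), np.float64(-2.9), np.float64(8.6)), (264, np.float64(-14.9), np.float64(-2.4), np.float64(8.5)), (312, np.float64(-14.8), np.float64(2.6), np.float64(8.5)), (318, np.float64(-0.9), np.float64(1.3), np.float64(-7.5)), (324, np.float64(-0.3), np.float64(1.4), np.float64(-8.2)), (330, np.float64(1.7), np.float64(1.3), np.float64(-10.5))]
```

Depth puts the fingertips at tool z ≈ −4.2 cm at this opening. The bench reads 8.5 cm below the TCP, so the heights are right and the tips are at 0.127 m, above the grip. I need to go about 4 cm lower, so I'll go back over the grip and plan that.

Run:
```python
from h import *
from station import robot
s=robot.observe()
for t0 in (.936,):
  plan(s,[(.598+.11*np.cos(t0),.0585+.11*np.sin(t0),z,t0+np.pi/2) for z in (.09,.05,.046)])
```

```text
[0.1, -2.7, -0.4, 13.7] []
[0.1, -2.7, 3.6, 13.7] []
[0.1, -2.7, 4.0, 13.7] []
```

>>> carry_out(commands=[[0,-1,-0.5,5,4],[0.1,-2,-0.5,10,4],[0.1,-2.7,-0.5,13.7,4],[0.1,-2.7,-0.5,13.7,4],[0.1,-2.7,1,13.7,4],[0.1,-2.7,2,13.7,4],[0.1,-2.7,3,13.7,4],[0.1,-2.7,3.7,13.7,4],[0.1,-2.7,3.7,13.7,2.6],[0.1,-2.7,3.7,13.7,2.6],[0.1,-2.7,3.7,13.7,2.6]])

```text
time: 4.45
tcp_pos: [0.6638, 0.1475, 0.0495]
ee_rot: [0.0, -0.452, 0.892, -0.0]
ft_force: [0.2, 0.1, 0.8]
gripper_width: 0.0262
grasp_force: 0.0
```

Run:
```python
from h import *
from station import robot
s=robot.observe();print(s["tcp_pos"],s["ft_force"],s["gripper_width"],s["grasp_force"])
c=robot.camera("wrist");cv2.imwrite("pics/w4.png",c["frame"][100:360,100:460,::-1])
plan(s,[(.598+.11*np.cos(t),.0585+.11*np.sin(t),s["tcp_pos"][2],t+np.pi/2) for t in .936+np.r_[0:1.25:.08]])
```

```text
[0.66375768 0.14750972 0.04947278] [0.19923427 0.142462   0.75341351] 0.026212810130580973 0.0
[0.1, 0.0, -0.0, 0.1] []
[0.1, 0.9, -0.0, -4.5] []
[0.2, 1.8, -0.0, -9.1] []
[0.4, 2.6, -0.0, -13.7] []
[0.6, 3.5, -0.0, -18.3] []
[0.9, 4.3, -0.0, -22.9] []
[1.3, 5.1, -0.0, -27.4] []
[1.7, 5.9, -0.0, -32.0] []
[2.2, 6.6, -0.0, -36.6] []
[2.8, 7.3, -0.0, -41.2] []
[3.4, 7.9, -0.0, -45.8] []
[4.0, 8.5, -0.0, -50.4] []
[4.7, 9.0, -0.0, -54.9] []
[5.5, 9.5, -0.0, -59.5] []
[6.3, 9.9, -0.0, -64.1] []
[7.1, 10.3, -0.0, -68.7] []
```

View pics/w4.png

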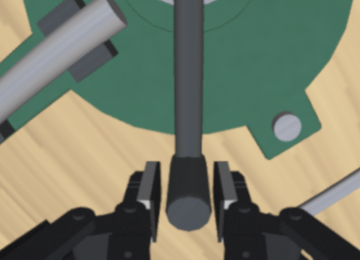

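The grip top, at crop (188,213), now sits between the pads. I'll swing the handle anticlockwise.

>>> carry_out(commands=[[0.1,0.4,0,-2,2.6],[0.1,0.9,0,-4.5,2.6],[0.2,1.8,0,-9,2.6],[0.4,2.6,0,-13.7,2.6],[0.6,3.5,0,-18.3,2.6],[0.9,4.3,0,-22.9,2.6],[1.3,5.1,0,-27.4,2.6],[1.7,5.9,0,-32,2.6],[2.2,6.6,0,-36.6,2.6],[2.8,7.3,0,-41.2,2.6],[3.4,7.9,0,-45.8,2.6],[4,8.5,0,-50.4,2.6],[4.7,9,0,-54.9,2.6],[5.5,9.5,0,-59.5,2.6],[6.3,9.9,0,-64.1,2.6],[7.1,10.3,0,-68.7,2.6],[7.1,10.3,0,-68.7,2.6],[7.1,10.3,0,-68.7,2.6]])

```text
time: 6.3
tcp_pos: [0.5387, 0.1512, 0.0495]
ee_rot: [-0.0, 0.876, -0.483, 0.0]
ft_force: [-0.1, 1.0, 0.7]
gripper_width: 0.0263
grasp_force: 0.1
```

Run:
```python
from h import *
from station import robot
s=robot.observe();print(s["tcp_pos"],s["ft_force"],s["gripper_width"],s["grasp_force"])
c=robot.camera("top");P=cloud(c);np.savez("top1.npz",**c)
A=np.array([.598,.0585]);d=s["tcp_pos"][:2]-A;print("tcp angle",np.arctan2(d[1],d[0])-.936,np.hypot(*d))
r=np.hypot(P[...,0]-A[0],P[...,1]-A[1]);th=np.arctan2(P[...,1]-A[1],P[...,0]-A[0]);z=P[...,2]
m=(z>.07)&(z<.09)&(r>.035)&(r<.07)&(th>.3);print("bar",np.median(th[m])-.936,m.sum())
m=(z>.09)&(z<.106)&(r>.05)&(r<.08)&(th<-1);print("pin",P[m].mean(0),th[m].mean())
pin=(.598+.066*np.cos(-2.168),.0585+.066*np.sin(-2.168));print(pin)
# lift & travel to pin hover
plan(s,[(*s["tcp_pos"][:2],.12,np.arctan2(d[1],d[0])+np.pi/2),(*pin,.12,-2.168+np.pi/2)])
```

```text
[0.53866905 0.15119837 0.04951365] [-0.10576353  1.00743958  0.65281751] 0.026297797410847677 0.08443467551842332
tcp angle 1.204140062135533 0.11005975660950996
bar 1.2184682565819855 77
pin [0.55995221 0.00321801 0.09984491] -2.1733063015722442
(np.float64(0.5608860641928426), np.float64(0.0039238534806441475))
[0.0, -0.0, -7.0, -0.4] []
[13.6, 6.0, -7.0, 66.5] []
```

Nut is at about 1.2 of 1.3. Lift, travel over the crank pin.

>>> carry_out(commands=[[0,0,-3.5,0,4],[0,0,-7,0,4],[2.2,1,-7,8,4],[4.4,2,-7,16,4],[6.6,3,-7,24,4],[8.8,4,-7,32,4],[11,5,-7,40,4],[13,5.8,-7,48,4],[13.6,6,-7,56,4],[13.6,6,-7,63,4],[13.6,6,-7,66.5,4],[13.6,6,-7,66.5,4],[13.6,6,-7,66.5,4]])

```text
time: 7.65
tcp_pos: [0.5605, 0.0042, 0.1189]
ee_rot: [-0.0, -0.469, 0.883, 0.0]
ft_force: [-0.0, 0.0, 1.1]
gripper_width: 0.0399
grasp_force: 0.0
```

Run:
```python
from h import *
from station import robot
s=robot.observe();print(s["tcp_pos"],s["q"])
c=robot.camera("wrist");np.savez("w5.npz",p=s["tcp_pos"],w=s["ee_rot"],**c)
cv2.imwrite("pics/w5.png",c["frame"][:,:,::-1])
plan(s,[(.561,.004,z,-2.168+np.pi/2) for z in(.12,.026)])
```

```text
[0.56050406 0.004169   0.11885383] [ 7.45360527e-03  2.81967344e-01 -2.67300271e-01  1.02180573e+00
 -2.41101379e-05 -9.68816947e-01]
[-0.0, -0.1, -0.1, 0.2] []
[-0.0, -0.1, 9.3, 0.2] []
```

View pics/w5.png

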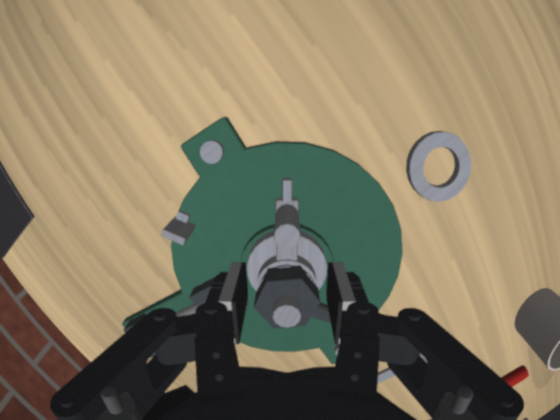

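Wrist view: pin top at (288,220) is centred on the fingers' line, the tab is at (180,228), the stud at (287,316), and the pointer tip at (288,182). Descending over the pin.

>>> carry_out(commands=[[0,-0.1,3,0,4],[0,-0.1,5,0,4],[0,-0.1,7,0,4],[0,-0.1,8.5,0,4],[0,-0.1,9.2,0,4],[0,-0.1,9.2,0,2.6],[0,-0.1,9.2,0,2.6],[0,-0.1,9.2,0,2.6],[0,-0.1,9.2,0,2.6]])

```text
time: 8.6
tcp_pos: [0.5621, 0.0036, 0.0278]
ee_rot: [0.001, -0.469, 0.883, -0.0]
ft_force: [-0.4, 0.4, -0.2]
gripper_width: 0.0257
grasp_force: 0.0
```

Run:
```python
from h import *
from station import robot
s=robot.observe();print(s["tcp_pos"],s["ft_force"],s["gripper_width"])
c=dict(np.load("w5.npz"));f=c["frame"]
cv2.imwrite("pics/w5c.png",cv2.resize(f[165:255,140:310],None,fx=4,fy=4,interpolation=cv2.INTER_CUBIC)[:,:,::-1])
A=np.array([.598,.0585])
c2=robot.camera("wrist");np.savez("w6.npz",p=s["tcp_pos"],w=s["ee_rot"],**c2)
cv2.imwrite("pics/w6.png",c2["frame"][:,:,::-1])
th0=-2.168
plan(s,[(.598+.066*np.cos(t),.0585+.066*np.sin(t),s["tcp_pos"][2],t+np.pi/2) for t in th0+np.r_[0:1.21:.1]])
```

```text
[0.56205731 0.0035828  0.02779626] [-0.35963782  0.39284132 -0.2481371 ] 0.025728354223497365
[0.0, 0.1, -0.0, 0.1] []
[0.0, -0.5, 0.0, -5.6] []
[-0.1, -1.2, 0.0, -11.4] []
[-0.3, -1.8, 0.0, -17.1] []
[-0.5, -2.5, 0.0, -22.8] []
[-0.8, -3.0, 0.0, -28.5] []
[-1.1, -3.6, 0.0, -34.3] []
[-1.5, -4.1, 0.0, -40.0] []
[-2.0, -4.6, 0.0, -45.7] []
[-2.5, -5.1, 0.0, -51.5] []
[-3.0, -5.4, 0.0, -57.2] []
[-3.6, -5.8, 0.0, -62.9] []
[-4.2, -6.0, 0.0, -68.7] []
```

View pics/w5c.png

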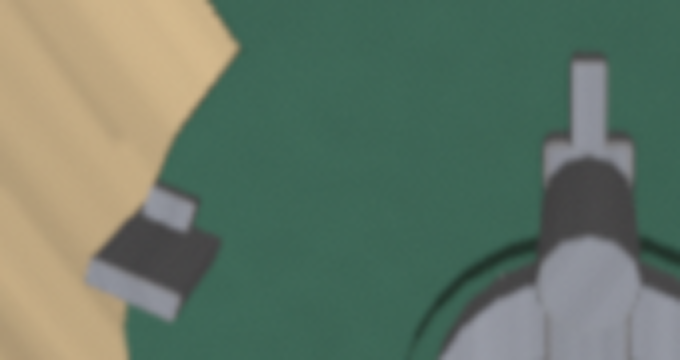

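In the crop, the lower light strip with ends (96,271) and (178,309) is the tab's top face, which leans away from nadir. The pointer tip is at (589,58). I'll work out the angles.

Run:
```python
from h import *
c=dict(np.load("w5.npz"));A=wray(c,c["p"],c["w"],(287,316),.101);print("stud",A)
A=np.array([.598,.0585])
for n,q,z in(("in",(178,309),.052),("out",(96,271),.052),("tip",(589,58),.056),("pin",(589,282),.102),("root",(589,140),.056)):
    p=wray(c,c["p"],c["w"],(140+q[0]/4-.4,165+q[1]/4-.4),z);d=p[:2]-A;print(n,p,np.hypot(*d),np.arctan2(d[1],d[0]))
```

```text
stud [0.59726973 0.05835471 0.101     ]
in [ 0.64877633 -0.02294134  0.052     ] 0.09597357675228438 -1.013297158188671
out [ 0.65888595 -0.04007686  0.052     ] 0.11586413139996564 -1.0175002222875047
tip [ 0.54506342 -0.01900057  0.056     ] 0.09385424541945447 -2.170054008986207
pin [0.56018768 0.0033366  0.102     ] 0.06687878297703893 -2.1716973051608246
root [ 0.55421726 -0.00547205  0.056     ] 0.07752000504217056 -2.1709784952200253
```

Radii of 96 and 116 mm match the tab, and its angle is −1.015; the pointer is at −2.171. So the crank needs +1.155 rad. I'll push with the fingers narrowed, ending slightly short.

>>> carry_out(commands=[[0,0.1,0,0,2.0],[0,0.1,0,0,2.0],[0,-0.5,0,-5.6,2.0],[-0.1,-1.2,0,-11.4,2.0],[-0.3,-1.8,0,-17.1,2.0],[-0.5,-2.5,0,-22.8,2.0],[-0.8,-3,0,-28.5,2.0],[-1.1,-3.6,0,-34.3,2.0],[-1.5,-4.1,0,-40,2.0],[-2,-4.6,0,-45.7,2.0],[-2.5,-5.1,0,-51.5,2.0],[-3,-5.4,0,-57.2,2.0],[-3.4,-5.7,0,-61,2.0],[-3.6,-5.8,0,-62.9,2.0],[-3.6,-5.8,0,-62.9,2.0],[-3.6,-5.8,0,-62.9,2.0]])

```text
time: 10.25
tcp_pos: [0.6293, 0.0008, 0.0267]
ee_rot: [0.0, 0.86, -0.51, -0.0]
ft_force: [-0.5, -0.3, -0.4]
gripper_width: 0.0201
grasp_force: 0.3
```

Run:
```python
from h import *
from station import robot
s=robot.observe();print(s["tcp_pos"],s["ft_force"],s["gripper_width"],s["grasp_force"])
A=np.array([.598,.0585]);d=s["tcp_pos"][:2]-A;print(np.arctan2(d[1],d[0]),np.hypot(*d))
c=robot.camera("wrist");np.savez("w7.npz",p=s["tcp_pos"],w=s["ee_rot"],**c)
cv2.imwrite("pics/w7.png",cv2.resize(c["frame"][80:280,180:400],None,fx=3,fy=3,interpolation=cv2.INTER_CUBIC)[:,:,::-1])
```

```text
[0.62925431 0.00080077 0.02674275] [-0.53626366 -0.32255719 -0.42172029] 0.02007442086486948 0.33764390274882317
-1.074365986335903 0.06562037068479744
```

View pics/w7.png

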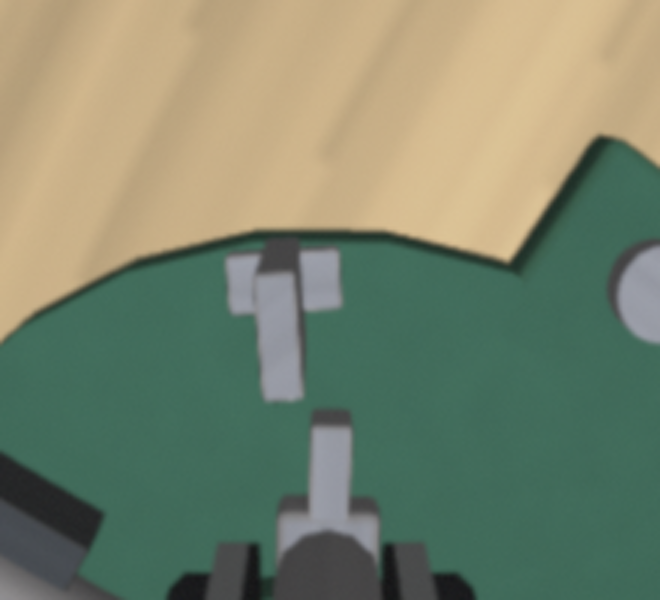

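Crop: tab top strip (277,275)–(283,395), pointer tip (332,418), root (329,510). The pointer is still a little clockwise of the tab.

Run:
```python
from h import *
from station import robot
c=dict(np.load("w7.npz"));A=np.array([.598,.0585])
for n,q,z in(("in",(283,398),.052),("out",(277,275),.052),("tip",(332,423),.056),("root",(329,510),.056)):
    p=wray(c,c["p"],c["w"],(180+q[0]/3-.3,80+q[1]/3-.3),z);d=p[:2]-A;print(n,p,np.hypot(*d),np.arctan2(d[1],d[0]))
s=robot.observe();t0=-1.0744
plan(s,[(.598+.066*np.cos(t),.0585+.066*np.sin(t),s["tcp_pos"][2],t+np.pi/2) for t in t0+np.r_[0:.121:.02]])
```

```text
in [ 0.6490976  -0.02328929  0.052     ] 0.09643885022369372 -1.0123791035974774
out [ 0.65979669 -0.04128774  0.052     ] 0.1173730095853204 -1.0163198362001458
tip [ 0.64051367 -0.02458718  0.056     ] 0.09333215614718265 -1.09785205819904
root [ 0.63332614 -0.0105347   0.056     ] 0.07754821650601612 -1.0978201060468538
[0.0, -0.0, -0.0, 0.3] []
[0.0, -0.1, -0.0, -0.8] []
[0.0, -0.3, -0.0, -2.0] []
[0.0, -0.4, -0.0, -3.1] []
[0.0, -0.5, -0.0, -4.3] []
[0.0, -0.7, -0.0, -5.4] []
[-0.0, -0.8, -0.0, -6.6] []
```

>>> carry_out(commands=[[0,-0.25,0,-2.4,2.0],[0,-0.45,0,-4,2.0],[0,-0.55,0,-4.7,2.0],[0,-0.55,0,-4.7,2.0],[0,-0.55,0,-4.7,2.0],[0,-0.55,0,-4.7,2.0]])

```text
time: 10.9
tcp_pos: [0.6342, 0.0036, 0.0268]
ee_rot: [-0.0, 0.881, -0.474, -0.0]
ft_force: [-1.2, -0.5, -1.2]
gripper_width: 0.02
grasp_force: 0.6
```

Run:
```python
from h import *
from station import robot
s=robot.observe();print(s["tcp_pos"],s["ft_force"],s["gripper_width"],s["grasp_force"])
A=np.array([.598,.0585]);d=s["tcp_pos"][:2]-A;print(np.arctan2(d[1],d[0]),np.hypot(*d))
c=robot.camera("wrist");np.savez("w8.npz",p=s["tcp_pos"],w=s["ee_rot"],**c)
# bright-steel mask blobs in the region ahead, split by row; centre-line columns
f=c["frame"];hsv=cv2.cvtColor(f,cv2.COLOR_RGB2HSV)
m=(hsv[...,1]<60)&(hsv[...,2]>120)
for row in range(166,250,5):
    x=np.where(m[row,250:320])[0]+250
    if len(x):
        z=.056 if row>214 else .052
        p=wray(c,s["tcp_pos"],s["ee_rot"],((x.min()+x.max())/2,row),z);d=p[:2]-A
        print(row,x.min(),x.max(),np.round([np.hypot(*d),np.arctan2(d[1],d[0])],4))
```

```text
[0.63422468 0.00357336 0.02684484] [-1.15655116 -0.47349709 -1.23225753] 0.01996874881614783 0.5959584563970566
-0.987764514599561 0.06579638047032517
166 272 309 [ 0.12   -1.0076]
171 272 309 [ 0.1175 -1.0081]
176 272 308 [ 0.115  -1.0065]
181 272 308 [ 0.1125 -1.0069]
186 285 297 [ 0.11   -1.0119]
191 284 297 [ 0.1075 -1.0103]
196 284 297 [ 0.1049 -1.0109]
201 284 297 [ 0.1024 -1.0116]
206 284 297 [ 0.0998 -1.0123]
211 284 296 [ 0.0971 -1.0105]
226 283 296 [ 0.0906 -1.0092]
231 283 296 [ 0.0879 -1.01  ]
236 283 296 [ 0.0852 -1.0108]
241 283 296 [ 0.0825 -1.0117]
246 283 295 [ 0.0797 -1.0095]
```

The pointer (−1.010) lines up with the tab (−1.011). Release, lift, and plan the return to the grip.

>>> carry_out(commands=[[0,-0.55,0,-4.7,3.6],[0,-0.55,0,-4.7,3.6],[0,-0.55,0,-4.7,3.6],[0,-0.55,0,-4.7,3.6],[0,-0.55,-2,-4.7,3.6],[0,-0.55,-6,-4.7,4],[0,-0.55,-9.3,-4.7,4],[0,-0.55,-9.3,-4.7,4],[0,-0.55,-9.3,-4.7,4]])

```text
time: 11.85
tcp_pos: [0.6397, 0.0064, 0.1209]
ee_rot: [-0.0, 0.899, -0.437, 0.001]
ft_force: [-0.9, 0.3, -0.6]
gripper_width: 0.04
grasp_force: 0.0
```

Run:
```python
from h import *
from station import robot
s=robot.observe();print(s["tcp_pos"],s["q"])
plan(s,[(.5387,.1512,.12,2.146+np.pi/2)])
```

```text
[0.63967853 0.00644075 0.12087843] [ 1.00911648e-02  4.21299666e-01 -6.36985514e-02  1.08352531e+00
 -3.96559126e-05 -2.22636166e+00]
[-17.6, -1.0, 0.1, 5.2] []
```

I slipped: offsets are relative to each call's start, so I repeated the 0.55 cm shift while the fingers were opening. I need to check whether the crank was nudged.

Run:
```python
from h import *
from station import robot
s=robot.observe();A=np.array([.598,.0585])
c=robot.camera("wrist");np.savez("w9.npz",p=s["tcp_pos"],w=s["ee_rot"],**c)
cv2.imwrite("pics/w9.png",cv2.resize(c["frame"][150:290,200:380],None,fx=4,fy=4,interpolation=cv2.INTER_CUBIC)[:,:,::-1])
```

View pics/w9.png

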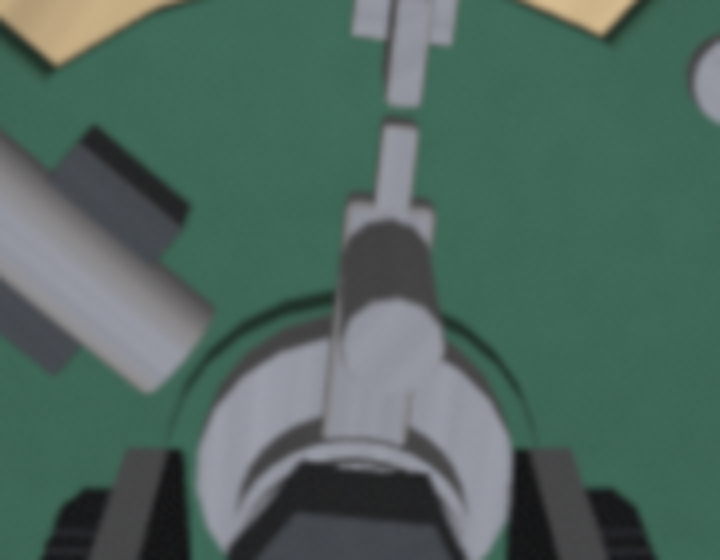

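Pointer and tab still look lined up: tab (411,10)–(405,100), pointer (402,122)–(392,205). That was my 11th picture, one over the limit of 10, so the rest will be numeric only. Quantifying:

```bash
cat >> h.py <<'E'
def rows(c,rr,lo,hi,split,A=np.array([.598,.0585])):
    hsv=cv2.cvtColor(c["frame"],cv2.COLOR_RGB2HSV);m=(hsv[...,1]<60)&(hsv[...,2]>120)
    for row in rr:
        x=np.where(m[row,lo:hi])[0]+lo
        if len(x):
            d=wray(c,c["p"],c["w"],((x.min()+x.max())/2,row),.056 if row>split else .052)[:2]-A
            print(row,x.min(),x.max(),np.round([np.hypot(*d),np.arctan2(d[1],d[0])],4))
E
python3 - <<'E'
from h import *
rows(dict(np.load("w9.npz")),range(162,200,3),285,320,178)
E
```

```text
162 298 306 [ 0.1072 -1.0157]
165 298 305 [ 0.1049 -1.0147]
168 298 305 [ 0.1025 -1.0175]
171 297 305 [ 0.1001 -1.0165]
174 297 304 [ 0.0977 -1.0155]
183 296 303 [ 0.0913 -1.0136]
186 295 303 [ 0.0889 -1.0125]
189 295 303 [ 0.0865 -1.0157]
192 295 302 [ 0.0841 -1.0145]
195 294 302 [ 0.0816 -1.0133]
198 294 302 [ 0.0792 -1.0169]
```

Alignment is intact, within 0.003 rad. On to the grip.

>>> carry_out(commands=[[-4,-0.2,0,1.2,4],[-8,-0.4,0,2.4,4],[-12,-0.7,0,3.6,4],[-16,-0.9,0,4.8,4],[-17.6,-1,0,5.2,4],[-17.6,-1,0,5.2,4],[-17.6,-1,0,5.2,4],[-17.6,-1,0,5.2,4]])

```text
time: 12.7
tcp_pos: [0.5381, 0.1502, 0.1192]
ee_rot: [0.0, 0.879, -0.478, -0.0]
ft_force: [-0.4, -0.5, -0.1]
gripper_width: 0.0396
grasp_force: 0.0
```

Run:
```python
from h import *
from station import robot
s=robot.observe();print(s["tcp_pos"],s["q"][5])
c=robot.camera("top");P=cloud(c);A=np.array([.598,.0585])
r=np.hypot(P[...,0]-A[0],P[...,1]-A[1]);th=np.arctan2(P[...,1]-A[1],P[...,0]-A[0]);z=P[...,2]
m=(z>.07)&(z<.09)&(r>.035)&(r<.08)&(th>.3);print("bar",np.median(th[m]),m.sum())
# grip in wrist depth
c=robot.camera("wrist");Z=c["range_z"];K=c["mtx"];M=c["mount"]
v,u=np.indices(Z.shape);a=(u-K[0,2])/K[0,0];b=(v-K[1,2])/K[1,1];t=np.hypot(a,b)+1e-9
d=np.stack([a/t*np.sin(t),b/t*np.sin(t),np.cos(t)],-1)*(Z/np.cos(t))[...,None]
T=d@M[:3,:3].T+M[:3,3];h=s["tcp_pos"][2]-T[...,2]
m=(h>.112)&(h<.123)&(abs(T[...,1])<.03)&(abs(T[...,0])<.04);print("grip in tool",T[m].mean(0),m.sum())
plan(s,[(.5387,.1512,.0495,2.146+np.pi/2)])
```

```text
[0.53808244 0.15020261 0.11916375] -1.8730263270183078
bar 2.1544050349873487 99
grip in tool [ 0.00142233 -0.00291185  0.00071036] 813
[-0.1, -0.1, 7.0, -0.0] []
```

>>> carry_out(commands=[[0,-0.2,2.5,0,4],[0,-0.2,5,0,4],[0,-0.2,6.4,0,4],[0,-0.2,7,0,4],[0,-0.2,7,0,2.2],[0,-0.2,7,0,2.2],[0,-0.2,7,0,2.2],[0,-0.2,7,0,2.2]])

```text
time: 13.6
tcp_pos: [0.5404, 0.1523, 0.0508]
ee_rot: [-0.001, 0.879, -0.477, 0.001]
ft_force: [-0.4, -0.1, -0.4]
gripper_width: 0.0219
grasp_force: 0.0
```

Run:
```python
from h import *
from station import robot
s=robot.observe();print(s["tcp_pos"],s["ft_force"],s["gripper_width"])
plan(s,[(.598+.11*np.cos(t),.0585+.11*np.sin(t),s["tcp_pos"][2],t+np.pi/2) for t in 2.146-np.r_[0:1.13:.08,1.15,1.2]])
```

```text
[0.54036779 0.15230767 0.05079657] [-0.36574055 -0.13356414 -0.39507017] 0.021909431737810823
[0.0, 0.3, -0.0, 0.0] []
[0.0, -0.6, 0.0, 4.6] []
[0.1, -1.5, 0.0, 9.2] []
[0.3, -2.3, 0.0, 13.8] []
[0.6, -3.2, 0.0, 18.4] []
[0.9, -4.0, 0.0, 22.9] []
[1.3, -4.8, 0.0, 27.5] []
[1.7, -5.6, 0.0, 32.1] []
[2.2, -6.3, 0.0, 36.7] []
[2.7, -7.0, 0.0, 41.3] []
[3.3, -7.6, 0.0, 45.9] []
[4.0, -8.2, 0.0, 50.4] []
[4.7, -8.7, 0.0, 55.0] []
[5.4, -9.2, 0.0, 59.6] []
[6.2, -9.6, 0.0, 64.2] []
[6.5, -9.8, 0.0, 65.9] []
[7.0, -10.0, 0.0, 68.8] []
```

>>> carry_out(commands=[[0,-0.6,0,4.6,2.2],[0.1,-1.5,0,9.2,2.2],[0.3,-2.3,0,13.8,2.2],[0.6,-3.2,0,18.4,2.2],[0.9,-4,0,22.9,2.2],[1.3,-4.8,0,27.5,2.2],[1.7,-5.6,0,32.1,2.2],[2.2,-6.3,0,36.7,2.2],[2.7,-7,0,41.3,2.2],[3.3,-7.6,0,45.9,2.2],[4,-8.2,0,50.4,2.2],[4.7,-8.7,0,55,2.2],[5.4,-9.2,0,59.6,2.2],[6.2,-9.6,0,64.2,2.2],[6.5,-9.8,0,65.9,2.2],[6.5,-9.8,0,65.9,2.2]])

```text
time: 15.2
tcp_pos: [0.6573, 0.1515, 0.0503]
ee_rot: [0.0, -0.478, 0.878, 0.0]
ft_force: [-2.7, 3.3, 1.3]
gripper_width: 0.0219
grasp_force: 1.5
```

```bash
cat > st.py <<'E'
from h import *
from station import robot
s=robot.observe();print(s["tcp_pos"],s["ft_force"],s["gripper_width"],s["grasp_force"])
A=np.array([.598,.0585]);d=s["tcp_pos"][:2]-A;t0=np.arctan2(d[1],d[0]);print(t0-.936,np.hypot(*d))
tg=np.array([-np.sin(t0),np.cos(t0)]);print("tangential force",s["ft_force"][:2]@tg)
plan(s,[(.598+.11*np.cos(t),.0585+.11*np.sin(t),s["tcp_pos"][2],t+np.pi/2) for t in .936-np.r_[-.02,0,.02,.04,.06]])
c=robot.camera("top");P=cloud(c)
r=np.hypot(P[...,0]-A[0],P[...,1]-A[1]);th=np.arctan2(P[...,1]-A[1],P[...,0]-A[0]);z=P[...,2]
m=(z>.07)&(z<.09)&(r>.035)&(r<.08)&(th>.3);print("bar",np.median(th[m]),m.sum())
E
python3 st.py;python3 - <<'E'
from h import *
c=dict(np.load("top0.npz"));P=cloud(c);A=np.array([.598,.0585])
r=np.hypot(P[...,0]-A[0],P[...,1]-A[1]);th=np.arctan2(P[...,1]-A[1],P[...,0]-A[0]);z=P[...,2]
m=(z>.07)&(z<.09)&(r>.035)&(r<.08)&(th>.3);print("bar at start",np.median(th[m]),m.sum())
E
```

```text
[0.65732307 0.15151866 0.05025538] [-2.70807468  3.32162273  1.33940344] 0.021903423143361578 1.5250341966748238
0.06707775013690809 0.11032542073554749
tangential force 4.06932823975621
[0.0, -0.5, -0.0, 2.4] []
[0.1, -0.7, -0.0, 3.5] []
[0.1, -1.0, -0.0, 4.6] []
[0.1, -1.2, -0.0, 5.8] []
[0.1, -1.4, -0.0, 6.9] []
bar 0.8215800308730764 1
bar at start 0.944090204451763 93
```

>>> carry_out(commands=[[0,-0.3,0,1.5,2.2],[0,-0.5,0,2.4,2.2],[0.1,-0.7,0,3.5,2.2],[0.1,-0.7,0,3.5,2.2],[0.1,-0.8,0,3.8,2.2],[0.1,-0.8,0,3.8,2.2],[0.1,-0.8,0,3.8,2.2]])

```text
time: 15.95
tcp_pos: [0.6635, 0.1468, 0.0502]
ee_rot: [0.001, -0.449, 0.894, 0.001]
ft_force: [-1.6, 4.5, 0.5]
gripper_width: 0.0221
grasp_force: 2.2
```

```bash
python3 st.py
```

```text
[0.66349873 0.14677132 0.05017258] [-1.62540049  4.45273557  0.53907159] 0.02205142662931934 2.2345036268234253
-0.0035753864242724642 0.10991774330038062
tangential force 3.958640059063485
[-0.0, 0.3, 0.0, -1.5] []
[-0.0, 0.0, 0.0, -0.3] []
[-0.0, -0.2, -0.0, 0.8] []
[-0.0, -0.4, -0.0, 2.0] []
[0.0, -0.6, -0.0, 3.1] []
bar nan 0
  return _methods._mean(a, axis=axis, dtype=dtype,
  ret = ret.dtype.type(ret / rcount)
```

Not at the end stop yet: the force isn't rising. Pushing a few more mm.

>>> carry_out(commands=[[0,-0.1,0,0.5,2.2],[0,-0.2,0,0.8,2.2],[0,-0.2,0,0.8,2.2],[0,-0.3,0,1.4,2.2],[0,-0.3,0,1.4,2.2],[0,-0.3,0,1.4,2.2]])

```text
time: 16.6
tcp_pos: [0.6635, 0.1465, 0.0501]
ee_rot: [-0.001, -0.438, 0.899, 0.003]
ft_force: [-8.3, 7.9, 5.3]
gripper_width: 0.0221
grasp_force: 6.1
```

```bash
python3 st.py 2>/dev/null
```

```text
[0.66346181 0.14652898 0.05008363] [-8.27803692  7.87931012  5.32576325] 0.02212218564143789 6.138976514339447
-0.00462153743311422 0.10970118331129046
tangential force 11.344463232577631
[-0.0, 0.3, 0.0, -2.8] []
[-0.0, 0.1, 0.0, -1.6] []
[-0.0, -0.2, -0.0, -0.5] []
[-0.0, -0.4, -0.0, 0.7] []
[-0.0, -0.6, -0.0, 1.8] []
bar nan 0
```

The TCP stalled and the force rose to 11 N, so the nut is at its end. One last slight press, then back off, open, lift clear and measure.

>>> carry_out(commands=[[0,-0.2,0,0,2.2],[0,-0.2,0,0,2.2],[0,0.1,0,-1,2.2],[0,0.3,0,-1.4,3],[0,0.3,0,-1.4,4],[0,0.3,0,-1.4,4],[0,0.3,0,-1.4,4],[0,0.3,-3,-1.4,4],[0,0.3,-7,-1.4,4],[0,0.3,-11,-1.4,4],[0,0.3,-15,-1.4,4],[-4,0.3,-18,-1.4,4],[-8,0.3,-18,-1.4,4],[-8,0.3,-18,-1.4,4],[-8,0.3,-18,-1.4,4]])

```text
time: 18.15
tcp_pos: [0.7131, 0.209, 0.2286]
ee_rot: [-0.001, -0.449, 0.894, -0.0]
ft_force: [-0.0, 0.4, -0.9]
gripper_width: 0.0398
grasp_force: 0.0
```

Run:
```python
from h import *
from station import robot
s=robot.observe();print(s["tcp_pos"],s["ft_force"])
A=np.array([.598,.0585])
for tag,c in(("start",dict(np.load("top0.npz"))),("now",robot.camera("top"))):
    P=cloud(c);r=np.hypot(P[...,0]-A[0],P[...,1]-A[1]);th=np.arctan2(P[...,1]-A[1],P[...,0]-A[0]);z=P[...,2]
    for n,m in(("bar",(z>.07)&(z<.09)&(r>.035)&(r<.1)&(th>.3)),("grip",(z>.105)&(z<.123)&(r>.09)&(r<.13)&(th>.3)&(th<2)),("tab",(r>.09)&(r<.12)&(z>.04)&(z<.055)&(th<-.7)&(th>-1.4)),("pin",(z>.09)&(z<.106)&(r>.05)&(r<.08)&(th<-.5))):
        print(tag,n,m.sum(),P[m].mean(0),th[m].mean())
c=robot.camera("wrist");c["p"],c["w"]=s["tcp_pos"],s["ee_rot"];np.savez("w10.npz",**c)
# pointer/tab in scene cam
for tag,c in(("start",dict(np.load("scene0.npz"))),("now",robot.camera("scene"))):
    P=cloud(c);r=np.hypot(P[...,0]-.6,P[...,1]-.0595);th=np.arctan2(P[...,1]-.0595,P[...,0]-.6);z=P[...,2]
    for n,m in(("grip",(z>.105)&(z<.123)&(r>.09)&(r<.13)&(th>.3)&(th<2)),("pin",(z>.09)&(z<.106)&(r>.05)&(r<.08)&(th<-.5))):
        print("scene",tag,n,m.sum(),P[m].mean(0),th[m].mean())
a=dict(np.load("top0.npz"))["frame"].astype(int);b=robot.camera("top")["frame"].astype(int)
m=(abs(a-b).max(2)>50).astype(np.uint8);n,l,st,ce=cv2.connectedComponentsWithStats(m)
print([(st[i].tolist()) for i in range(1,n) if st[i,4]>6])
```

```text
[0.71305873 0.20897125 0.22857851] [-0.02426921  0.36610477 -0.89815931]
start bar 137 [0.63799074 0.11324557 0.08053926] 0.9394424422884003
start grip 57 [0.66133992 0.14554099 0.11642808] 0.9418430392594616
start tab 28 [ 0.6540367  -0.03245613  0.05002472] -1.0186239325819024
start pin 43 [0.5598801  0.0031027  0.10064523] -2.1731771925038177
now bar 138 [0.63795016 0.11344309 0.0805428 ] 0.9420554216934813
now grip 59 [0.66113268 0.14548751 0.11609719] 0.9430880534043935
now tab 36 [ 0.65289104 -0.03070798  0.04942582] -1.0191495517945102
now pin 40 [0.63225466 0.00220568 0.10006866] -1.02438230479694
scene start grip 57 [0.66381074 0.14670217 0.11648831] 0.9391078933463631
scene start pin 46 [0.56198451 0.00458846 0.09996883] -2.1758942775385695
scene now grip 57 [0.66428813 0.14706535 0.11735762] 0.9374864058865293
scene now pin 44 [0.63341371 0.00316247 0.10069786] -1.0364212057843827
[[71, 0, 6, 10, 23], [77, 0, 10, 8, 48], [93, 0, 48, 10, 417], [94, 14, 30, 10, 269], [126, 14, 25, 10, 168], [100, 28, 51, 8, 365], [93, 39, 45, 9, 294], [143, 40, 15, 7, 64], [89, 50, 106, 68, 3328], [152, 59, 3, 19, 41], [189, 59, 8, 9, 39], [176, 64, 14, 15, 160], [194, 68, 7, 15, 72], [94, 88, 15, 10, 113], [152, 91, 6, 7, 19], [197, 92, 4, 5, 15], [27, 99, 257, 321, 36755], [173, 154, 11, 6, 38], [276, 155, 12, 9, 64], [176, 163, 3, 8, 11], [255, 162, 24, 10, 113], [207, 173, 7, 7, 38], [173, 175, 5, 17, 32], [162, 177, 4, 3, 7], [271, 184, 11, 6, 49], [255, 190, 12, 2, 13], [174, 196, 3, 4, 7], [165, 264, 17, 11, 68], [218, 338, 9, 4, 20], [0, 362, 27, 26, 563], [312, 402, 8, 6, 31]]
```

The nut is back at its start angle. I'll check the pointer from near before handing in.

Run:
```python
from h import *
from station import robot
s=robot.observe()
plan(s,[(.6397,.0064,.20,-1.012+np.pi/2)]);print(s["q"])
```

```text
[20.5, -6.2, 3.0, -68.8] []
[ 2.83825093e-01  6.02043929e-01  4.69298621e-01  1.43856646e+00
 -2.74388929e-04 -6.45109993e-01]
```

>>> carry_out(commands=[[3,-0.9,0,-8,4],[6,-1.8,0,-16,4],[9,-2.7,0,-24,4],[12,-3.6,0,-32,4],[15,-4.5,0,-40,4],[18,-5.4,0,-48,4],[20.5,-6.2,0,-56,4],[20.5,-6.2,2,-64,4],[20.5,-6.2,3,-68.8,4],[20.5,-6.2,3,-68.8,4],[20.5,-6.2,3,-68.8,4],[20.5,-6.2,3,-68.8,4]])

```text
time: 19.55
tcp_pos: [0.6403, 0.0073, 0.2009]
ee_rot: [-0.0, 0.875, -0.485, 0.001]
ft_force: [0.3, 0.2, 0.2]
gripper_width: 0.0404
grasp_force: 0.0
```

Run:
```python
from h import *
from station import robot
s=robot.observe();print(s["tcp_pos"])
c=robot.camera("wrist");c["p"],c["w"]=s["tcp_pos"],s["ee_rot"];np.savez("w11.npz",**c)
rows(c,range(186,262,3),268,312,0)
```

```text
[0.64025141 0.00731928 0.2009233 ]
192 293 300 [ 0.0612 -1.0451]
195 289 303 [ 0.058  -1.0384]
198 288 304 [ 0.0548 -1.0404]
201 287 305 [ 0.0515 -1.0427]
204 288 304 [ 0.0482 -1.0453]
207 283 306 [ 0.0449 -1.0133]
210 277 311 [ 0.0416 -1.0013]
213 273 311 [ 0.0384 -0.9459]
216 270 311 [ 0.0352 -0.895 ]
219 268 311 [ 0.032  -0.8501]
222 268 311 [ 0.0286 -0.8312]
225 268 311 [ 0.0253 -0.8072]
228 268 307 [ 0.0225 -0.6829]
231 268 281 [ 0.0278 -0.1393]
234 268 278 [ 0.0271 -0.0001]
237 268 276 [0.0264 0.1364]
240 268 274 [0.0263 0.2782]
243 268 271 [0.0272 0.4228]
246 268 269 [0.0281 0.5562]
249 268 269 [0.0284 0.6846]
258 289 302 [0.0148 2.2408]
261 287 304 [0.0185 2.2203]
```

Run:
```python
from h import *
c=dict(np.load("w11.npz"));rows(c,range(128,192,2),285,325,152)
```

```text
138 285 304 [ 0.1166 -1.0103]
140 285 304 [ 0.1146 -1.0103]
142 285 303 [ 0.1126 -1.0058]
144 285 304 [ 0.1105 -1.0104]
146 285 303 [ 0.1085 -1.0057]
148 292 298 [ 0.1064 -1.0152]
150 292 298 [ 0.1044 -1.0153]
152 292 297 [ 0.1023 -1.0105]
154 292 297 [ 0.1008 -1.0096]
156 292 297 [ 0.0988 -1.0097]
162 294 295 [ 0.0926 -1.0098]
164 292 297 [ 0.0906 -1.0098]
166 292 297 [ 0.0885 -1.0099]
168 292 297 [ 0.0864 -1.01  ]
170 292 297 [ 0.0844 -1.01  ]
172 292 297 [ 0.0823 -1.0101]
174 292 297 [ 0.0802 -1.0102]
176 292 297 [ 0.0781 -1.0103]
178 288 302 [ 0.076  -1.0171]
180 287 302 [ 0.0739 -1.0105]
182 287 302 [ 0.0718 -1.0106]
```

Pointer (−1.010) is still on the tab (−1.012), the nut is tight and the robot is clear. Handing in.

```bash
python3 -c "
from station import robot
print(robot.job_done())"
```

```text
the job is handed in; nothing more can be done
None
```

I loosened the nut to about 1.2 rad, set the pointer to within about 0.003 rad of the tab, retightened the nut to its end stop, and handed in at about 20 s; I viewed 11 pictures, one over the limit of 10.

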